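# Point out and switch off the forgotten breaker, then show the earth terminal to fit next

## Robot

A 6-joint arm with a two-finger parallel gripper is mounted at the origin on a cart in front of the work surface, level with it; the furniture and walls round the work are solid. World frame = base frame: x ahead of the robot, y to its left, z up, the work surface at z = 0. Lengths are in m, angles in rad, forces in N, time in s.
With the tool pointing down it reaches from about 0.3 to 0.775 m from the base axis. Payload 14.6 kg.
Tool frame: the origin (TCP) lies midway between the tips of the shut fingers; the grasp point (between the pads) lies 19 mm behind it (ctrl.grip_depth is the z of the grasp point in the tool frame, in m); z points along the fingers, y is the line along which they close (so a half turn about z gives the same grasp; the last joint's range is limited). The gripper opens to 94 mm and grips with 3 to 60 N. Pads are 16 mm wide; open, the fingers measure 119 mm over their backs; the gripper's body (75 mm by 177 mm) begins 78 mm behind the grasp point.
Start: joints at [-1.358, 0.3, 1.521, -0, 1.321, -0.067], TCP at [0.152, -0.529, 0.205] pointing down, gripper open.
Joint ranges: [-3.03, 3.03], [-0.79, 2.21], [0.23, 2.52], [-1.04, 4.18], [0, 3.07], [-2.55, 2.55]. Speed limits (rad/s): [2.22, 2.22, 2.57, 3.14, 3.14, 3.14].

## Interface

Orientations are given as [roll, pitch, yaw] about the fixed x, y, z axes, in that order (R = Rz(yaw) Ry(pitch) Rx(roll)).
In Python, from station import ctrl gives the robot as it stands. The module is installed in compiled form; this text tells all that it offers.
- The arm moves only by the tool carry_out, never from a script. Its argument "commands" is a list of rows, each a list of 3 entries, a list of its own where there are three numbers: the closure, from 0 (fully open) to 1 (shut), then the shift along the tool's x, y, z in mm, then the turn, a rotation vector about the tool's x, y, z in rad. In form: [[gripper, [tx, ty, tz], [wx, wy, wz]], ...]. A call has 1 to 10 rows; each row shifts and turns the commanded pose from where the row before left it, along the tool's axes as they then stand; what a row does not reach is not made up. A row lasts 1/8 s, in which the tool goes at most 62.5 mm and 10.7 degrees, less where a joint would pass 70% of its speed; a pose out of reach is approached as far as the arm can. A call with a gripper value outside its range is refused whole. The fingers move at their own pace and stop on an object; "squeeze" is the grip in N (left out, the last holds). Time passes only in rows, so rows that do not move let the fingers close. It gives the time, the measured TCP pose, the force, the opening and the grip force at its end, in the units of the state.
- ctrl.get_obs(): the state, without advancing time (a new reading comes with each control period).
- ctrl.camera(name): name is "side" or "top" or "wrist"; returns a dict with "img" (384x512x3 uint8, blue, green, red), "camera_matrix" (3x3 intrinsics, pixels), "rvec" (rotation vector, rad) and "tvec" (3), from world to camera coordinates, as OpenCV has them. Camera axes: x right, y down, z forward; pixel columns grow to the right and rows downward; lengths in m; the calibration is good to about 2 mm. A picture is of the moment at which its call begins. There is no depth.
- ctrl.hand_in(): hands the job in; it is judged then, once.
Trained networks look in the newest picture that a camera, given by its name, has taken for a name from the list of things; names that differ only in an ending like _2 or _b are one class to them, and where a whole thing is asked for, a point or a joint stands for the part that bears it (a point fixed in the world has none). Each returns a list of dicts, best first, with "score" (0 to 1); they miss things now and then, are a little off and sometimes report something else, mostly with a low value. They report only what shows in the picture. A call takes as long as a camera call. They do not tell look-alikes from the thing itself.
- ctrl.outline_of(thing, camera): "region" (384x512 bool, what is visible of it).
- ctrl.place_of(thing, camera): "at" ([x, y, z] in m, in world coordinates, good to about 4 mm: a listed point, or the origin of a listed thing).
The state is a dict: "time_s": time; "qpos": joint angles; "joint_vel": joint speeds; "tau": joint torques, N m; "ee_pos": TCP position; "eef_rot": TCP orientation; "force": force on the tool from outside, world axes, zero at the start; "moment": the same for the moment, N m; "grip_width": finger opening in m; "grip_force": force on a finger pad.
Only numpy, scipy, OpenCV 4.12 (cv2) and the standard library are available. Lean on these libraries where they do the work, as an engineer would, in place of code of your own. Each camera call takes 0.05 s, during which the arm holds its last target. There are 200 camera calls.

## Task

Before a colleague goes on building this panel, all breakers on the mounting plate must be off, but one was left on: its lever leans the opposite way from the others. Check it as one does before switching: point at its lever with the fingertips, just above it without touching, for a good second, then push that lever over to off. Then show the colleague the part to fit next: point at the green terminal block lying on the bench, just above its middle without touching, and finish while still pointing there; pick nothing up and leave the other levers and everything on the bench as they are.

Things in the scene. Friction and masses are not known exactly. Their poses are not given: they have to be found in the camera images.
- mounting_plate: steel mounting plate of a control panel, fixed, lying level on rubber feet, 220 mm along its x and 290 mm along its y; origin: on the bench under its centre. A metal mounting rail runs along its y axis through the origin; two grey slotted wiring ducts, 30 mm wide, their tops 50 mm above the bench, run parallel to it at x = -78 and x = +78 mm. Its x axis points roughly away from the robot.
- lever_1 (a joint): lever of one of the four equal breakers on the rail (their order along the rail varies), rad: 0 = off, leaning along the plate's -x; 1.0 = on, leaning along the plate's +x. It turns about the plate's y direction and snaps over its middle (0.5) to whichever end it is nearer, about 2 N at its tip.
- lever_1_tip (a point): centre of the top edge of lever_1: black, 25 mm wide along the plate's y, 6 mm thick; pivot 22 mm from the tip, in the middle of breaker_1. At either end the tip stands about 89 mm above the bench and 11 mm along the plate's x off the breaker's middle, towards on or off.
- breaker_1: white two-pole miniature breaker on the rail, fixed, 35 mm wide along the plate's y, 86 mm long along its x (same axes as the plate); origin: centre of its underside, 19.5 mm above the bench. Its flat nose, 45 mm long along x, is 77.5 mm above the bench, falling beyond it to 64 and then 55 mm. Neighbours are 36 mm apart, centre to centre.
- lever_2 (a joint): lever of one of the four equal breakers on the rail (their order along the rail varies), rad: 0 = off, leaning along the plate's -x; 1.0 = on, leaning along the plate's +x. It turns about the plate's y direction and snaps over its middle (0.5) to whichever end it is nearer, about 2 N at its tip.
- lever_2_tip (a point): centre of the top edge of lever_2: black, 25 mm wide along the plate's y, 6 mm thick; pivot 22 mm from the tip, in the middle of breaker_2. At either end the tip stands about 89 mm above the bench and 11 mm along the plate's x off the breaker's middle, towards on or off.
- breaker_2: white two-pole miniature breaker on the rail, fixed, 35 mm wide along the plate's y, 86 mm long along its x (same axes as the plate); origin: centre of its underside, 19.5 mm above the bench. Its flat nose, 45 mm long along x, is 77.5 mm above the bench, falling beyond it to 64 and then 55 mm. Neighbours are 36 mm apart, centre to centre.
- lever_3 (a joint): lever of one of the four equal breakers on the rail (their order along the rail varies), rad: 0 = off, leaning along the plate's -x; 1.0 = on, leaning along the plate's +x. It turns about the plate's y direction and snaps over its middle (0.5) to whichever end it is nearer, about 2 N at its tip.
- lever_3_tip (a point): centre of the top edge of lever_3: black, 25 mm wide along the plate's y, 6 mm thick; pivot 22 mm from the tip, in the middle of breaker_3. At either end the tip stands about 89 mm above the bench and 11 mm along the plate's x off the breaker's middle, towards on or off.
- breaker_3: white two-pole miniature breaker on the rail, fixed, 35 mm wide along the plate's y, 86 mm long along its x (same axes as the plate); origin: centre of its underside, 19.5 mm above the bench. Its flat nose, 45 mm long along x, is 77.5 mm above the bench, falling beyond it to 64 and then 55 mm. Neighbours are 36 mm apart, centre to centre.
- lever_4 (a joint): lever of one of the four equal breakers on the rail (their order along the rail varies), rad: 0 = off, leaning along the plate's -x; 1.0 = on, leaning along the plate's +x. It turns about the plate's y direction and snaps over its middle (0.5) to whichever end it is nearer, about 2 N at its tip.
- lever_4_tip (a point): centre of the top edge of lever_4: black, 25 mm wide along the plate's y, 6 mm thick; pivot 22 mm from the tip, in the middle of breaker_4. At either end the tip stands about 89 mm above the bench and 11 mm along the plate's x off the breaker's middle, towards on or off.
- breaker_4: white two-pole miniature breaker on the rail, fixed, 35 mm wide along the plate's y, 86 mm long along its x (same axes as the plate); origin: centre of its underside, 19.5 mm above the bench. Its flat nose, 45 mm long along x, is 77.5 mm above the bench, falling beyond it to 64 and then 55 mm. Neighbours are 36 mm apart, centre to centre.
- terminal_green: green plastic rail terminal block, loose, lying flat on the bench, 36 x 44 mm and 9 mm high; origin: centre of its underside.
- terminal_grey_1: grey plastic rail terminal block, loose, lying flat on the bench, 36 x 44 mm and 9 mm high; origin: centre of its underside.
- terminal_grey_2: a second grey plastic rail terminal block, loose, lying flat on the bench, 36 x 44 mm and 9 mm high; origin: centre of its underside.
- terminal_beige: beige plastic rail terminal block, loose, lying flat on the bench, 36 x 44 mm and 9 mm high; origin: centre of its underside.
- small_driver: small black-handled screwdriver, 130 mm long, lying loose; a bystander
- multimeter: yellow hand multimeter, 162 x 80 x 48 mm, lying; a bystander
- side_cutters: red-handled side cutters, 127 mm long, lying; a bystander
- marker_black: black-capped marker pen, 132 mm long, lying; a bystander
There are look-alikes about, which are no part of the job. What is meant by the terminal_green is not pink, and is the larger of those in its own colour.

How it is judged:
By the outcome, as a careful person would: the job done as asked, in the order asked, and still so for the second after the job is handed in, with the robot touching nothing.
It also fails if it takes over 48 s, if anything falls off the work surface, if the arm or the gripper's body presses on something with over 40 N, if the wrist force passes 120 N, or if a joint passes its speed limit or range.

## Working session

There is one attempt and no reset: what is moved stays moved. The work goes in short steps, Python scripts to look and compute and a tool call to move; the robot and the scene stay as the last step left them, time stands still between calls to the robot, and variables do not carry over. Pictures are saved under pics/ and viewed, at most 10 in all, crops included, and the job is handed in when it is done.

Besides the shell and the picture viewer there is one more tool, called as name(argument=value, ...), one argument or row to a line, values as JSON. carry_out: Moves the arm, as the interface text tells. Its arguments: {"type":"object","properties":{"commands":{"type":"array","items":{"type":"array"}},"squeeze":{"type":"number"}},"required":["commands"]}

```bash
mkdir -p pics; python3 - <<'E'
from station import ctrl
import cv2
o=ctrl.get_obs();print(o['ee_pos'],o['eef_rot'],o['time_s'],o['grip_width'])
for c in ['top','side']:
    cv2.imwrite(f'pics/{c}0.png',cv2.resize(ctrl.camera(c)['img'],(800,600)))
    for n in ['mounting_plate','breaker_1','lever_1_tip','terminal_green']:
        print(c,n,[(round(d['score'],2),[round(float(v),3) for v in d['at']]) for d in ctrl.place_of(n,c)][:7])
E
```

```text
[ 0.15182443 -0.52834268  0.20488045] [-3.14038015e+00 -8.28950132e-05  2.79791052e-01] 0.0 0.09444376919964674
top mounting_plate [(0.71, [0.576, 0.014, -0.0])]
top breaker_1 [(0.91, [0.58, -0.004, 0.022]), (0.87, [0.573, 0.107, 0.017]), (0.79, [0.577, 0.034, 0.019]), (0.71, [0.575, 0.072, 0.019])]
top lever_1_tip [(0.64, [0.557, 0.068, 0.089])]
top terminal_green [(0.76, [0.477, -0.227, -0.001]), (0.66, [0.376, -0.391, 0.003]), (0.65, [0.584, 0.102, 0.091]), (0.56, [0.434, -0.451, 0.004])]
side mounting_plate [(0.76, [0.574, 0.015, 0.001])]
side breaker_1 [(0.97, [0.578, 0.106, 0.018]), (0.81, [0.575, 0.031, 0.016]), (0.61, [0.579, -0.002, 0.022]), (0.59, [0.573, 0.07, 0.019]), (0.57, [0.822, 0.027, 0.003])]
side lever_1_tip [(0.42, [0.561, 0.069, 0.092])]
side terminal_green [(0.66, [0.439, -0.448, 0.0]), (0.55, [0.373, -0.394, -0.004]), (0.45, [0.478, -0.226, 0.002])]
```

View pics/top0.png

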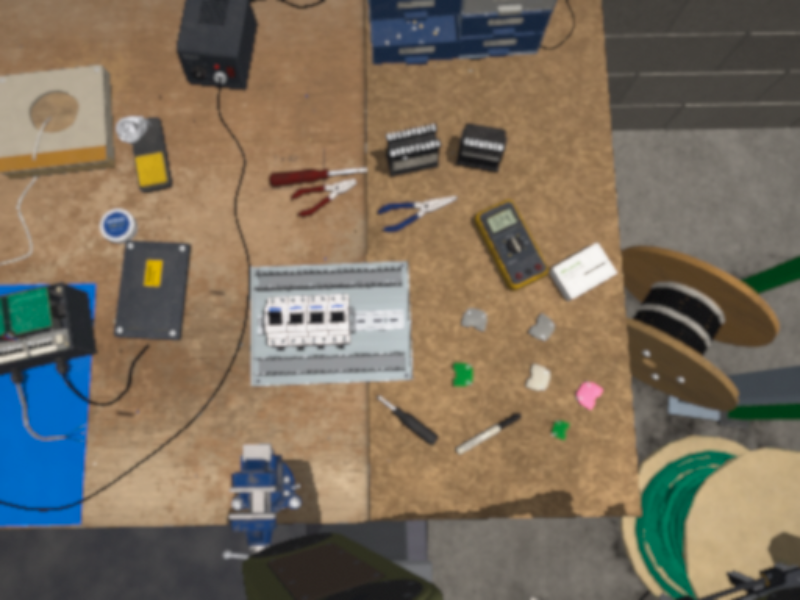

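View pics/side0.png

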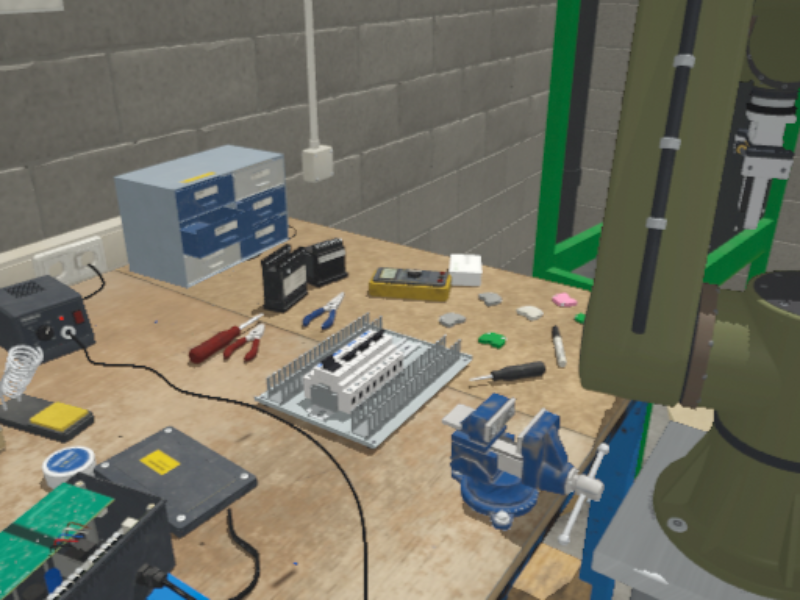

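The top view (800x600) shows four breaker levers at (275,317), (296,318), (317,317) and (338,316). There are three terminal look-alikes: large green (461,375), small green (560,429) and pink (589,395). The large green one fits "not pink, larger of its colour". I'll confirm that and the levers in one enlarged montage.

```bash
cat > h.py <<'E'
import numpy as np,cv2
def ray(c,u,v,z):
    R=cv2.Rodrigues(np.array(c['rvec'],float))[0];t=np.array(c['tvec'],float).ravel()
    C=-R.T@t
    d=R.T@np.linalg.inv(c['camera_matrix'])@np.array([u,v,1.])
    return C+d*(z-C[2])/d[2]
E
python3 - <<'E'
from station import ctrl
import cv2,numpy as np
from h import ray
t=ctrl.camera('top');s=ctrl.camera('side')
a=t['img'][165:250,155:268];b=s['img'][195:290,160:305];g=t['img'][220:290,280:400]
f=lambda i,w,h:cv2.resize(i,(w,h),interpolation=cv2.INTER_CUBIC)
print(a.shape,b.shape,g.shape)
m=np.vstack([np.hstack([f(a,400,300),f(b,400,300)]),np.hstack([f(g,400,300),np.zeros((300,400,3),np.uint8)])])
cv2.imwrite('pics/m.png',m)
for n in ['terminal_green']:
  for d in ctrl.outline_of(n,'top'):
    v,u=np.nonzero(d['region']); print(d['score'],u.mean(),v.mean(),len(u),t['img'][d['region']].mean(0),ray(t,u.mean(),v.mean(),.009))
for d in ctrl.outline_of('mounting_plate','top')[:1]:
    r=cv2.minAreaRect(np.argwhere(d['region'])[:,::-1].astype(np.float32)); print([ray(t,*p,.01).round(4) for p in cv2.boxPoints(r)])
for d in ctrl.outline_of('lever_1','top'):
    v,u=np.nonzero(d['region']); print('lev',d['score'],u.mean(),v.mean(),len(u),ray(t,u.mean(),v.mean(),.083))
E
```

```text
(85, 113, 3) (95, 145, 3) (70, 120, 3)
0.68 295.72727272727275 239.7215909090909 176 [ 64.19318182 137.44318182  44.51136364] [ 0.47470608 -0.22326774  0.009     ]
0.66 376.25531914893617 252.5159574468085 188 [171.97340426 141.35638298 235.82446809] [ 0.43500539 -0.44884471  0.009     ]
0.46 358.3813559322034 274.635593220339 118 [ 63.3559322  130.8220339   55.30508475] [ 0.37464694 -0.39491304  0.009     ]
[array([0.6828, 0.1725, 0.01  ]), array([ 0.6872, -0.13  ,  0.01  ]), array([ 0.4631, -0.1324,  0.01  ]), array([0.459 , 0.1605, 0.01  ])]
lev 0.47 175.77777777777777 202.93827160493828 81 [0.57407344 0.10408454 0.083     ]
```

View pics/m.png

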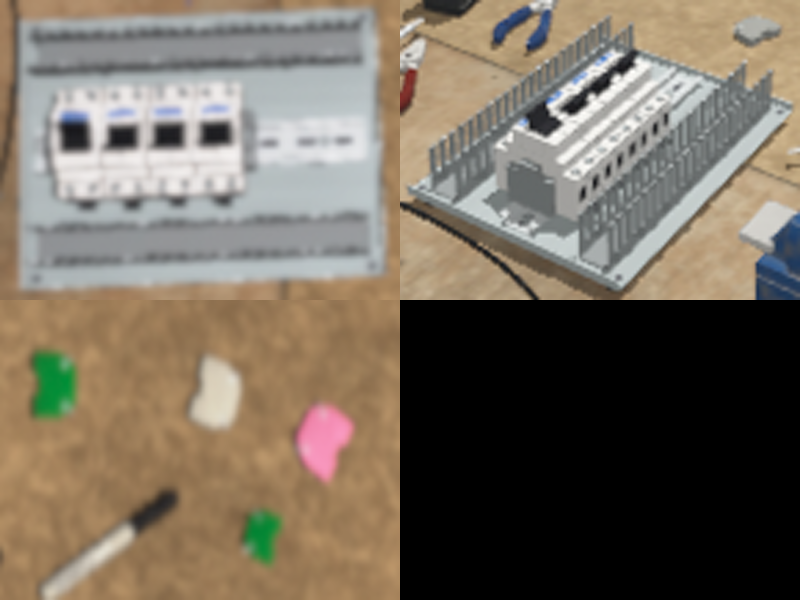

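The crop shows the leftmost breaker (crop pixel (73,135)) as the odd one out: its lever covers its blue mark, so it leans to +x, at y ≈ 0.105. The green terminal meant is the larger one, at crop (53,385), about (0.475,-0.225). The small green at (262,537) and the pink at (325,440) are look-alikes. Next I move over the breakers with the gripper shut.

carry_out(
  commands=[
    [1,[0,0,-10],[0,0,0.13]],
    [1,[0,0,-10],[0,0,0.13]],
    [1,[31.5,-50.7,0],[0,0,0]],
    [1,[31.5,-50.7,0],[0,0,0]],
    [1,[31.5,-50.7,0],[0,0,0]],
    [1,[31.5,-50.7,0],[0,0,0]],
    [1,[31.5,-50.7,0],[0,0,0]],
    [1,[31.5,-50.7,0],[0,0,0]],
    [1,[31.5,-50.7,0],[0,0,0]],
    [1,[31.5,-50.7,0],[0,0,0]],
  ],
)

```text
time_s: 2.0
ee_pos: [0.3965, -0.1163, 0.2258]
eef_rot: [3.141, -0.001, 0.02]
force: [0.4, 0.2, -0.8]
grip_width: 0.0013
grip_force: 0.0
```

carry_out(
  commands=[
    [1,[31.5,-50.7,0],[0,0,0]],
    [1,[31.5,-50.7,0],[0,0,0]],
    [1,[31.5,-50.7,0],[0,0,0]],
    [1,[31.5,-50.7,0],[0,0,0]],
    [1,[0,0,0],[0,0,0]],
    [1,[0,0,0],[0,0,0]],
  ],
)

```text
time_s: 2.75
ee_pos: [0.5175, 0.0869, 0.2253]
eef_rot: [3.141, 0.0, 0.02]
force: [0.0, -0.3, -0.7]
grip_width: 0.0006
grip_force: 0.0
```

```bash
python3 - <<'E'
from station import ctrl
import cv2,numpy as np
c=ctrl.camera('wrist');cv2.imwrite('pics/w1.png',cv2.resize(c['img'],(800,600)))
o=ctrl.get_obs();print(o['ee_pos'],o['eef_rot'],o['time_s'],o['grip_width'])
for n in ['mounting_plate','breaker_1','lever_1_tip']:
    print(n,[(round(d['score'],2),np.round(d['at'],4).tolist()) for d in ctrl.place_of(n,'wrist')][:7])
E
```

```text
[0.5174539  0.08638821 0.22549645] [3.14142947e+00 9.52016068e-05 1.91845199e-02] 2.8 0.000626611338321903
mounting_plate [(0.73, [0.5755, -0.0021, 0.0171])]
breaker_1 [(0.95, [0.5692, 0.1037, 0.0184]), (0.92, [0.5733, 0.0734, 0.0195]), (0.6, [0.5749, 0.0339, 0.0192]), (0.59, [0.5734, -0.0052, 0.0152])]
lever_1_tip [(0.85, [0.5619, 0.0706, 0.0892])]
```

View pics/w1.png

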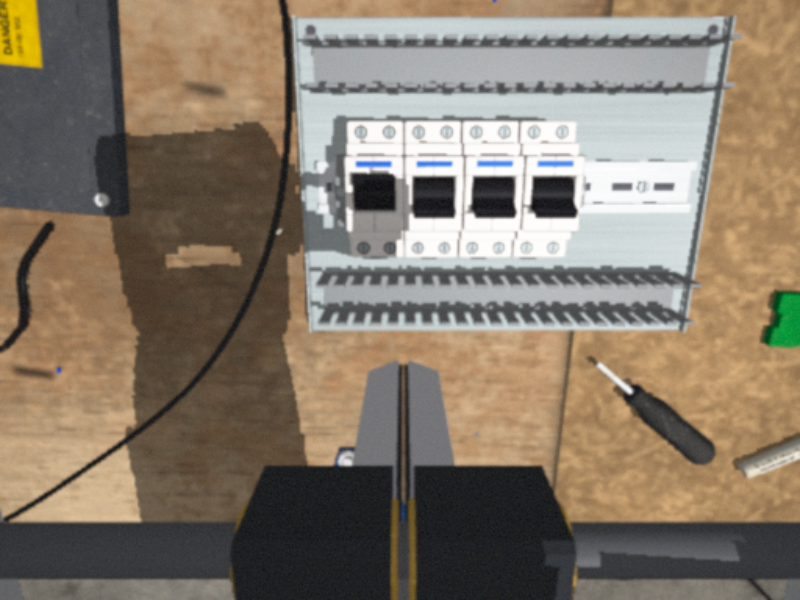

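The wrist view shows the leftmost lever (375,190) leaning to +x and the other three, at (434,197), (494,197) and (554,197), leaning to -x. That confirms it. Now for its exact coordinates.

```bash
python3 - <<'E'
from station import ctrl
import numpy as np
from h import ray
c=ctrl.camera('wrist');k=.64
for n,u,v,z in [('on lever far edge',376,173,.088),('lever L',354,180,.088),('lever R',397,180,.088),('off tip2',434,217,.089),('off4',554,215,.089),('nose L bl',348,233,.0775),('nose R',583,233,.0775),('nose tl',345,157,.0775),('nose tr',579,157,.0775),('plate tl',293,17,.01),('plate tr',734,17,.01)]:
    print(n,ray(c,u*k,v*k,z).round(4))
E
```

```text
on lever far edge [0.5857 0.1029 0.088 ]
lever L [0.5815 0.1157 0.088 ]
lever R [0.5819 0.0907 0.088 ]
off tip2 [0.5611 0.0686 0.089 ]
off4 [ 0.5635 -0.0021  0.089 ]
nose L bl [0.5489 0.1206 0.0775]
nose R [ 0.5515 -0.0243  0.0775]
nose tl [0.5941 0.1218 0.0775]
nose tr [ 0.5965 -0.0168  0.0775]
plate tl [0.682  0.1624 0.01  ]
plate tr [ 0.6871 -0.1314  0.01  ]
```

On-lever tip is at about (0.583,0.103,0.089) with the breaker middle at x ≈ 0.572. That agrees with the given 11 mm offset and 25 mm width. Now I point 10 mm above it and hold.

carry_out(
  commands=[
    [1,[33,-7.5,20],[0,0,0]],
    [1,[33,-7.5,40],[0,0,0]],
    [1,[0,0,40],[0,0,0]],
    [1,[0,0,18],[0,0,0]],
    [1,[0,0,8],[0,0,0]],
    [1,[0,0,0],[0,0,0]],
    [1,[0,0,0],[0,0,0]],
  ],
)

```text
time_s: 3.88
ee_pos: [0.584, 0.1035, 0.1009]
eef_rot: [-3.141, -0.002, 0.02]
force: [0.0, -0.4, -0.0]
grip_width: 0.0005
grip_force: 0.0
```

carry_out(
  commands=[
    [1,[0,0,2],[0,0,0]],
    [1,[0,0,0],[0,0,0]],
    [1,[0,0,0],[0,0,0]],
    [1,[0,0,0],[0,0,0]],
    [1,[0,0,0],[0,0,0]],
    [1,[0,0,0],[0,0,0]],
    [1,[0,0,0],[0,0,0]],
    [1,[0,0,0],[0,0,0]],
    [1,[0,0,0],[0,0,0]],
    [1,[0,0,0],[0,0,0]],
  ],
)

```text
time_s: 5.12
ee_pos: [0.5835, 0.1034, 0.0975]
eef_rot: [-3.142, -0.0, 0.02]
force: [-0.0, 0.6, 0.0]
grip_width: 0.0006
grip_force: 0.0
```

carry_out(
  commands=[
    [1,[0,0,0],[0,0,0]],
    [1,[0,0,0],[0,0,0]],
    [1,[0,0,0],[0,0,0]],
    [1,[0,0,0],[0,0,0]],
    [1,[0,0,0],[0,0,0]],
    [1,[15,0,-4],[0,0,0]],
    [1,[10,0,0],[0,0,0]],
    [1,[0,0,10],[0,0,0]],
    [1,[0,0,10],[0,0,0]],
    [1,[0,0,0],[0,0,0]],
  ],
)

```text
time_s: 6.38
ee_pos: [0.6076, 0.1039, 0.08]
eef_rot: [3.141, 0.002, 0.02]
force: [0.4, 0.1, 0.4]
grip_width: 0.0006
grip_force: 0.0
```

carry_out(
  commands=[
    [1,[-5,0,-2.5],[0,0,0]],
    [1,[-6,0,0],[0,0,0]],
    [1,[-6,0,0],[0,0,0]],
    [1,[-5,0,0],[0,0,0]],
    [1,[-4,0,0],[0,0,0]],
    [1,[-4,0,0],[0,0,0]],
    [1,[0,0,0],[0,0,0]],
  ],
)

```text
time_s: 7.25
ee_pos: [0.5781, 0.1034, 0.0838]
eef_rot: [3.142, 0.0, 0.02]
force: [-0.7, -0.2, -0.6]
grip_width: 0.0004
grip_force: 0.0
```

carry_out(
  commands=[
    [1,[12,0,0],[0,0,0]],
    [1,[8,0,-15],[0,0,0]],
    [1,[0,0,-50],[0,0,0]],
    [1,[-30,10,-50],[0,0,0]],
    [1,[-50,20,-30],[0,0,0]],
    [1,[0,0,0],[0,0,0]],
  ],
)

```text
time_s: 8.0
ee_pos: [0.5189, 0.0715, 0.2322]
eef_rot: [-3.141, -0.005, 0.019]
force: [1.7, -0.1, 0.7]
grip_width: 0.0
grip_force: 0.0
```

```bash
python3 - <<'E'
from station import ctrl
import cv2,numpy as np
c=ctrl.camera('wrist');cv2.imwrite('pics/w2.png',cv2.resize(c['img'],(800,600)))
o=ctrl.get_obs();print(o['ee_pos'],o['eef_rot'],o['time_s'])
for n in ['terminal_green','lever_1_tip']:
  for k in ['wrist','top']:
    if k=='top': ctrl.camera(k)
    print(n,k,[(round(d['score'],2),np.round(d['at'],4).tolist()) for d in ctrl.place_of(n,k)][:7])
E
```

```text
[0.51955124 0.07188834 0.23042993] [-3.14141723e+00 -2.85354752e-03  1.90991261e-02] 8.05
terminal_green wrist [(0.75, [0.4788, -0.2249, 0.0053])]
terminal_green top [(0.7, [0.4753, -0.2259, 0.0015]), (0.59, [0.3758, -0.3903, 0.0008]), (0.5, [0.4357, -0.4519, 0.0059]), (0.33, [0.3723, -0.2641, 0.0024])]
lever_1_tip wrist [(0.9, [0.5589, 0.0712, 0.0906]), (0.52, [0.5725, 0.0353, 0.0174])]
lever_1_tip top [(0.4, [0.559, 0.0686, 0.0884])]
```

View pics/w2.png

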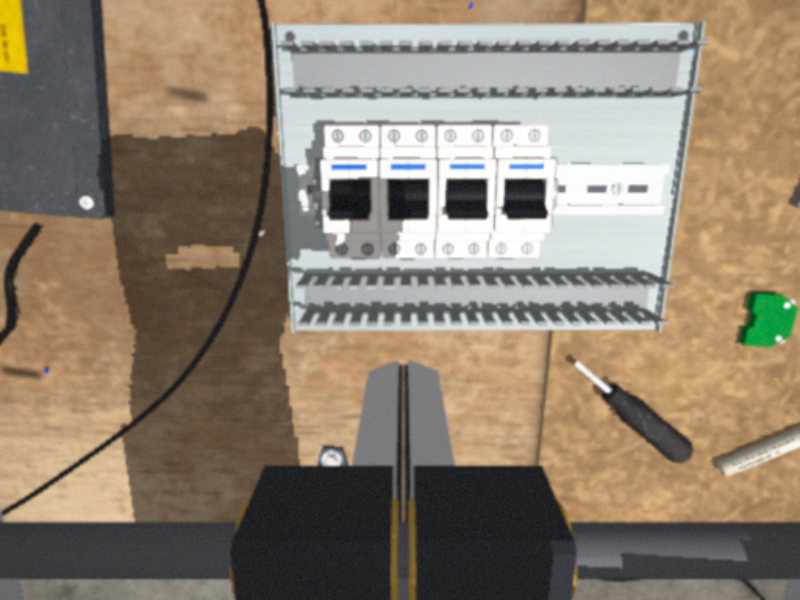

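All four levers now look alike, at (349,198), (408,198), (466,198) and (525,198), so the odd one is off. The green terminal is at (769,320), about (0.477,-0.225). I'll move near it and look once more.

carry_out(
  commands=[
    [1,[-12.5,49,0],[0,0,0]],
    [1,[-12.5,49,0],[0,0,0]],
    [1,[-12.5,49,0],[0,0,0]],
    [1,[-12.5,49,0],[0,0,0]],
    [1,[-12.5,49,0],[0,0,0]],
    [1,[-12.5,49,0],[0,0,0]],
    [1,[0,0,40],[0,0,0]],
    [1,[0,0,40],[0,0,0]],
    [1,[0,0,0],[0,0,0]],
    [1,[0,0,0],[0,0,0]],
  ],
)

```text
time_s: 9.6
ee_pos: [0.4507, -0.2235, 0.1503]
eef_rot: [3.141, -0.001, 0.02]
force: [0.0, 0.2, 0.5]
grip_width: 0.0003
grip_force: 0.0
```

```bash
python3 - <<'E'
from station import ctrl
import cv2,numpy as np
from h import ray
c=ctrl.camera('wrist');cv2.imwrite('pics/w3.png',cv2.resize(c['img'],(800,600)))
o=ctrl.get_obs();print(o['ee_pos'],o['eef_rot'],o['time_s'])
print([(round(d['score'],2),np.round(d['at'],4).tolist()) for d in ctrl.place_of('terminal_green','wrist')])
b,g,r=[c['img'][:,:,i].astype(int) for i in range(3)]
m=((g>b+35)&(g>r+35)).astype(np.uint8)
n,l,s,ce=cv2.connectedComponentsWithStats(m)
for i in range(1,n):
  if s[i,4]>100:
    q=cv2.minAreaRect(np.argwhere(l==i)[:,::-1].astype(np.float32))
    print(s[i],ray(c,*ce[i],.009).round(4),ray(c,*q[0],.009).round(4),[ray(c,*p,.009)[:2].round(4) for p in cv2.boxPoints(q)])
E
```

```text
[ 0.45076812 -0.22350344  0.15055867] [ 3.14046874e+00 -1.83111183e-03  2.02257281e-02] 9.65
[(0.98, [0.4746, -0.2236, 0.0049]), (0.93, [0.3749, -0.3993, -0.0026]), (0.9, [0.4359, -0.4469, -0.0032])]
[ 240  134   38   46 1437] [ 0.4764 -0.2229  0.009 ] [ 0.4765 -0.2239  0.009 ] [array([ 0.4548, -0.2057]), array([ 0.4981, -0.2072]), array([ 0.4975, -0.2414]), array([ 0.4541, -0.2413])]
[403 241  35  32 685] [ 0.3768 -0.3921  0.009 ] [ 0.3776 -0.3913  0.009 ] [array([ 0.3686, -0.3725]), array([ 0.4002, -0.3839]), array([ 0.3864, -0.4098]), array([ 0.3541, -0.399 ])]
```

View pics/w3.png

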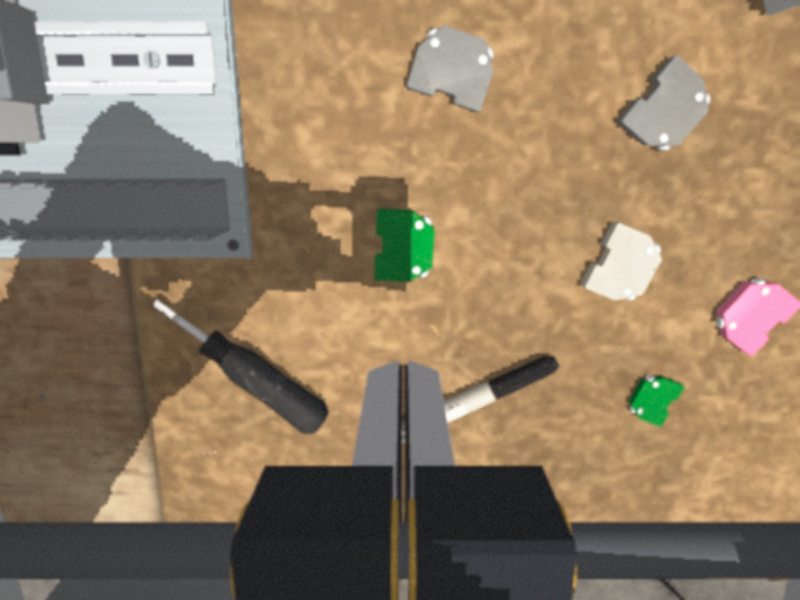

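The larger green block is at (404,245) and measures 43x35 mm against the stated 44x36, centred at (0.4765,-0.2235). The small green at (656,400) is the look-alike. Now I point about 10 mm above the middle of the larger one.

carry_out(
  commands=[
    [1,[13,0,20],[0,0,0]],
    [1,[13,0,40],[0,0,0]],
    [1,[0,0,40],[0,0,0]],
    [1,[0,0,20],[0,0,0]],
    [1,[0,0,11],[0,0,0]],
    [1,[0,0,0],[0,0,0]],
    [1,[0,0,0],[0,0,0]],
    [1,[0,0,0],[0,0,0]],
    [1,[0,0,0],[0,0,0]],
    [1,[0,0,0],[0,0,0]],
  ],
)

```text
time_s: 10.95
ee_pos: [0.4759, -0.2228, 0.0181]
eef_rot: [3.141, -0.0, 0.02]
force: [0.4, -0.5, 0.4]
grip_width: 0.0007
grip_force: 0.0
```

carry_out(
  commands=[
    [1,[0,0,0],[0,0,0]],
    [1,[0,0,0],[0,0,0]],
    [1,[0,0,0],[0,0,0]],
    [1,[0,0,0],[0,0,0]],
    [1,[0,0,0],[0,0,0]],
    [1,[0,0,0],[0,0,0]],
  ],
)

```text
time_s: 11.7
ee_pos: [0.4759, -0.2227, 0.018]
eef_rot: [3.142, 0.0, 0.02]
force: [-0.3, -0.3, 0.7]
grip_width: 0.0006
grip_force: 0.0
```

```bash
python3 -c "
from station import ctrl
print(ctrl.hand_in())"
```

```text
the job is handed in; nothing more can be done
None
```

I handed the job in at about 12 s: I pointed at the breaker left on for over a second and pushed its lever to off, and the arm finished pointing about 9 mm above the middle of the larger green terminal. The wrist picture after the push shows all four levers alike; the hand-in gave no verdict.

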